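# Hold the terminal box cover ready over its new box

### The arm

A 6-joint arm with a two-finger parallel gripper is mounted at the origin on the work surface. World frame = base frame: x ahead of the robot, y to its left, z up, the work surface at z = 0. Lengths are in m, angles in degrees, forces in N, time in s.
With the tool pointing down it reaches from about 0.35 to 0.875 m from the base axis. Payload 4.2 kg.
Tool frame: the origin (TCP) lies between the finger pads; the fingertips stand 17 mm ahead of it and the grasp point (between the pads) lies 2 mm behind it; z points along the fingers, y is the line along which they close (so a half turn about z gives the same grasp; the last joint's range is limited). The gripper opens to 87 mm and grips with 3 to 60 N. Pads are 19 mm wide; open, the fingers measure 117 mm over their backs; the gripper's body (75 mm by 190 mm) begins 51 mm behind the grasp point.
Start: joints at [-57.376, 22.042, 0.453, 0, -68.411, -14.817], TCP at [0.191, -0.595, 0.24] pointing down, gripper open.
Joint ranges: [-179.83, 179.83], [-69.29, 118.12], [-61.27, 80.66], [-181.25, 117.63], [-171.15, -9.14], [-177.46, 177.46]. Speed limits (degrees/s): [159.86, 159.86, 180, 180, 180, 180].

### API

Orientations are given as a 3x3 rotation matrix whose columns are the frame's x, y, z axes.
In Python, from station import r gives the robot as it stands.
- The arm moves only by the tool servo_tool, never from a script. Its argument "targets" is a list of rows, each a list of 5 numbers: the shift along the world's x, y, z in units of 30 mm (1.0 is 30 mm), then the turn about the world's z in rad, then the finger opening in mm, from 0 to 87. In form: [[x, y, z, turn, gripper], ...]. A call has exactly 5 rows; each row is the pose to reach, as a shift and turn from the pose commanded when the call began; what a row does not reach only later rows make up. A row lasts 1/12 s, in which the tool goes at most 41.7 mm and 7.16 degrees, less where a joint would pass 70% of its speed; a pose out of reach is approached as far as the arm can. A call with a gripper value outside its range is refused whole. The fingers move at their own pace and stop on an object; the grip force is fixed at half the most. Time passes only in rows, so rows that repeat a pose let the fingers close, or fill a call up. It gives the time, the measured TCP pose, the force, the opening and the grip force at its end, in the units of the state.
- r.sense(): the state, without advancing time (a new reading comes with each control period).
- r.capture(name): name is "side" or "top"; returns a dict with "pixels" (420x560x3 uint8, red, green, blue), "fx", "fy", "cx", "cy" (pixels), "world_from_camera" (4x4, takes a point from camera to world coordinates). Camera axes: x right, y down, z forward; pixel columns grow to the right and rows downward; lengths in m; the calibration is good to about 2 mm. A picture is of the moment at which its call begins. There is no depth.
- r.finish_job(): hands the job in; it is judged then, once.
The state is a dict: "time_s": time; "joints": joint angles; "joint_velocities": joint speeds; "effort": joint torques, N m; "tcp_pos": TCP position; "ee_rot": TCP orientation; "wrist_force": force on the tool from outside, world axes, zero at the start; "moment": the same for the moment, N m; "gripper_width": opening from 0.0 (shut) to 1.0 (fully open); "gripper_force": force on a finger pad.
Only numpy, scipy, OpenCV 4.12 (cv2) and the standard library are available. Lean on these libraries where they do the work, as an engineer would, in place of code of your own. Each camera call takes 0.05 s, during which the arm holds its last target. There are 200 camera calls.

### The job

Lift the metal cover off the pins of the terminal box it sits on, carry it over the rack of glaze jars and hold it level about a centimetre above the pin tips of the other, open terminal box, with its four holes lined up over the four pins, so that I can check that no wire gets trapped before it goes on. Do not touch the open box with the cover, and leave the jars and the small bowl where they are. Finish while still holding the cover there: do not lower it onto the pins and do not let go.

Things in the scene. Friction and masses are not known exactly. Their poses are not given: they have to be found in the camera images.
- cover: loose aluminium plate 150 (x) by 110 (y) by 5 mm, 0.2 to 0.4 kg; origin: centre of underside, z up; four through holes, 12 mm diameter, at x = +-60, y = +-40 mm; a bridge handle on its middle (see cover_grip). At the start it lies flat on the rim of box_old (underside 60 mm above the bench), that box's pins through its holes. It fits either way round
- cover_grip (a point): centre of the steel bar of the cover's handle, 40 mm above the cover's underside (100 mm above the bench at the start), axes as the cover's. The bar is 82 mm long (x), 12 mm wide (y), 12 mm high, on posts at x = +-36 mm (62 mm free between them, 29 mm free under the bar); grip it across y from above
- box_old: fixed open grey steel box, 150 (x) by 110 (y) by 60 mm high, walls 4; origin: centre of underside, z up. Four upright pins, 8 mm diameter, at x = +-60, y = +-40 mm, stand 14 mm above the rim (tips 74 mm above the bench). Two cable glands stick out 20 mm at its +x end. This is the one that the cover sits on at the start
- box_new: fixed open grey steel box, 150 (x) by 110 (y) by 60 mm high, walls 4; origin: centre of underside, z up. Four upright pins, 8 mm diameter, at x = +-60, y = +-40 mm, stand 14 mm above the rim (tips 74 mm above the bench). Two cable glands stick out 20 mm at its +x end. This is the open one, with pins and terminals showing: the target. The cover fits with its x along the box's x, either way
- rack: fixed low wooden rack (open tray), 300 mm (x) by 85 mm (y), 30 mm high, between the two boxes, holding the three jars in a row along its x; origin at the centre of its underside, on the bench
- jar0: bystander: loose glass glaze jar with white cap, 58 mm in diameter, 105 mm tall, standing on the rack's 5 mm thick floor (its top is 110 mm above the bench); origin at the centre of its underside
- jar1: bystander: loose glass glaze jar with white cap, 58 mm in diameter, 90 mm tall, standing on the rack's 5 mm thick floor (its top is 95 mm above the bench); origin at the centre of its underside
- jar2: bystander: loose glass glaze jar with white cap, 58 mm in diameter, 105 mm tall, standing on the rack's 5 mm thick floor (its top is 110 mm above the bench); origin at the centre of its underside
- bowl: bystander: small loose white ceramic bowl, 90 mm across, 40 mm high, on the bench beyond the rack; origin at the centre of its underside
Not all that is in view belongs to the job. Several things have the shape of the cover; the one meant has the colours described above.

How it is judged (in metres and radians):
On the way, in this order (a step that is already met when the one before it is completed fails the run):
1. the cover is lifted clear of the pins of its first box, in the gripper (underside at least 8 mm above the pin tips) (z of cover in the frame of box_old above 0.082 m and contact force between cover and the fingers above 1 N), for 0.1 s.
2. the held cover passes over the rack of jars, higher than the jars it passes (y of cover in the frame of rack between -0.07 and 0.07 m and x of cover in the frame of rack between -0.19 and 0.19 m and z of cover in the frame of rack above 0.096 m and contact force between cover and the fingers above 1 N), for 0.03 s.
At the end, for the whole second after the job is handed in: Gripper holds the cover still, over the open box, level within 0.09 rad, underside 3-23 mm above the pin tips, centre within 8 mm of the box centre from above, long axes within 0.09 rad, touching no box, jar or bowl; jars and bowl within 15 mm of where they stood (contact force between cover and the fingers above 1 N and z of cover in the frame of box_new between 0.077 and 0.097 m and horizontal distance between cover and box_new below 0.008 m and angle between the x axis of cover and the x axis of box_new, either way round below 0.09 rad and angle between cover's own z axis and vertical below 0.09 rad and linear speed of cover below 0.02 m/s and angular speed of cover below 0.15 rad/s and contact force between cover and box_new below 0.2 N and contact force between cover and box_old below 0.2 N and contact force between cover and jar0 below 0.2 N and contact force between cover and jar1 below 0.2 N and contact force between cover and jar2 below 0.2 N and contact force between cover and bowl below 0.2 N and distance of each of jar0, jar1, jar2, bowl from where it was at the start of the episode below 0.015 m); the arm keeps its last pose, push and grip.
It fails at once if the cover touches the open box (contact force between cover and box_new above 0.5 N).
It fails at once if a jar or the bowl is shifted by more than 15 mm or tipped (distance of any of jar0, jar1, jar2, bowl from where it was at the start of the episode above 0.015 m or angle between any of jar0, jar1, jar2, bowl's own z axis and vertical above 0.3 rad).
It also fails if it takes over 45 s, if anything falls off the work surface, if the arm or the gripper's body presses on something with over 40 N, if the wrist force passes 120 N, or if a joint passes its speed limit or range.

## Working session

There is one attempt and no reset: what is moved stays moved. The work goes in short steps, Python scripts to look and compute and a tool call to move; the robot and the scene stay as the last step left them, time stands still between calls to the robot, and variables do not carry over. Pictures are saved under pics/ and viewed, at most 10 in all, crops included, and the job is handed in when it is done.

Besides the shell and the picture viewer there is one more tool, called after ">>>" by a JSON object that holds its "fn" and its "kwargs". servo_tool: Moves the arm, as the interface text tells. Its arguments: {"type":"object","properties":{"targets":{"type":"array","items":{"type":"array","items":{"type":"number"}}}},"required":["targets"]}

```bash
mkdir -p pics; cat > h.py <<'E'
import numpy as np, cv2
from station import r
def cap(n,f=None):
    c=r.capture(n)
    if f: cv2.imwrite('pics/'+f,c['pixels'][:,:,::-1])
    return c
def plane(c,uv,z):
    T=c['world_from_camera']; uv=np.atleast_2d(np.float64(uv))
    d=np.c_[(uv[:,0]-c['cx'])/c['fx'],(uv[:,1]-c['cy'])/c['fy'],np.ones(len(uv))]@T[:3,:3].T
    return T[:3,3]+d*((z-T[2,3])/d[:,2])[:,None]
def proj(c,p):
    T=np.linalg.inv(c['world_from_camera']); q=np.atleast_2d(p)@T[:3,:3].T+T[:3,3]
    return np.c_[c['fx']*q[:,0]/q[:,2]+c['cx'],c['fy']*q[:,1]/q[:,2]+c['cy']]
E
python3 - <<'E'
from h import *
s=r.sense(); print(s)
for n in('top','side'):
    c=cap(n,n+'0.png'); print(n,c['fx'],c['cx'],c['cy'],np.round(c['world_from_camera'],3).tolist())
E
```

```text
{'time_s': 0.0, 'joints': array([-5.73757485e+01,  2.20922490e+01,  3.80451070e-01, -3.16450152e-02,
       -6.84111678e+01, -1.48164878e+01]), 'joint_velocities': array([ 0.07062893, -0.09342472, -0.05315118, -0.00938888, -0.06829943,
        0.06409288]), 'effort': array([-7.32791377e-04, -3.90668321e+01,  1.87409377e+01,  4.21995968e+00,
        1.09868310e-02, -1.94239542e-04]), 'tcp_pos': array([ 0.19099839, -0.59450668,  0.2384416 ]), 'ee_rot': array([[-9.52150240e-01, -3.05629506e-01, -7.24486040e-04],
       [-3.05630360e-01,  9.52147960e-01,  2.08437573e-03],
       [ 5.27711807e-05,  2.20606379e-03, -9.99997565e-01]]), 'wrist_force': array([-0.439107  ,  0.12165547,  0.46383055]), 'moment': array([-0.02587592,  0.00749684, -0.01527921]), 'gripper_force': 0.0, 'gripper_width': 1.0005398920665503}
top 538.0912544999894 275.1903128682217 217.41193109968634 [[-0.011, -0.997, 0.071, 0.448], [-1.0, 0.011, -0.001, -0.122], [0.001, -0.071, -0.998, 1.431], [0.0, 0.0, 0.0, 1.0]]
side 500.60462788664194 282.8241759892367 212.20043320115883 [[-0.713, -0.389, 0.584, -0.13], [-0.701, 0.385, -0.6, 0.598], [0.008, -0.837, -0.547, 0.728], [0.0, 0.0, 0.0, 1.0]]
```

View pics/top0.png

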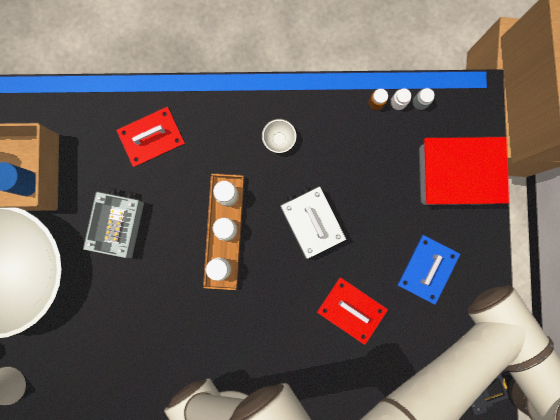

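View pics/side0.png

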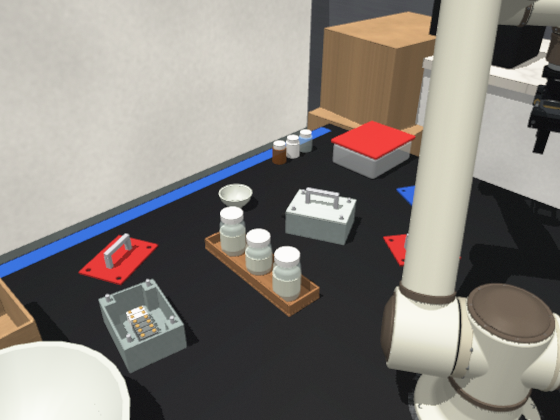

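Top view: candidates for the cover are the silver plate (313,222), the red plates (352,310) and (151,136), the blue plate (429,269), and the red lid (466,170). The description (aluminium, on a grey box with pins) picks the silver one at (313,222). The open box is at (113,225), the rack at (224,232) with jars at (225,192), (225,229) and (218,269), and the bowl at (279,136). The side view agrees: cover (322,208), open box (142,320).

```bash
cat > m.py <<'E'
from h import *
c=cap('top'); im=c['pixels']; hsv=cv2.cvtColor(im,cv2.COLOR_RGB2HSV)
def rect(x0,y0,x1,y1,mask,z,nm):
    m=np.zeros(mask.shape,np.uint8); m[y0:y1,x0:x1]=mask[y0:y1,x0:x1]
    m=cv2.morphologyEx(m,cv2.MORPH_OPEN,np.ones((3,3)))
    k=max(cv2.findContours(m,0,2)[0],key=cv2.contourArea)
    p=plane(c,k[:,0,:],z)[:,:2]*1000
    (cx,cy),(w,h),a=cv2.minAreaRect(p.astype(np.float32)); print(nm,round(cx,1),round(cy,1),round(w,1),round(h,1),round(a,2), cv2.boundingRect(k))
b=((hsv[:,:,2]>130)&(hsv[:,:,1]<60)).astype(np.uint8)*255
g=((hsv[:,:,2]>65)&(hsv[:,:,1]<90)).astype(np.uint8)*255
rect(265,175,360,270,b,.065,'cover')
rect(70,180,150,270,g,.06,'new')
hue=((hsv[:,:,0]<20)&(hsv[:,:,1]>100)&(hsv[:,:,2]>60)).astype(np.uint8)*255|b
rect(195,165,255,300,hue,.03,'rack')
up=im[:,:,::-1]
A=cv2.resize(up[180:265,273:353],None,fx=5,fy=5,interpolation=2); B=cv2.resize(up[180:265,75:155],None,fx=5,fy=5,interpolation=2)
cv2.imwrite('pics/crop.png',np.hstack([A,B]))
E
python3 m.py
```

```text
cover 531.8 -219.5 151.3 113.2 25.79 (281, 187, 65, 71)
new 531.6 290.0 128.6 153.2 78.02 (83, 192, 60, 66)
rack 513.9 11.7 88.9 301.4 85.94 (203, 173, 41, 117)
```

View pics/crop.png

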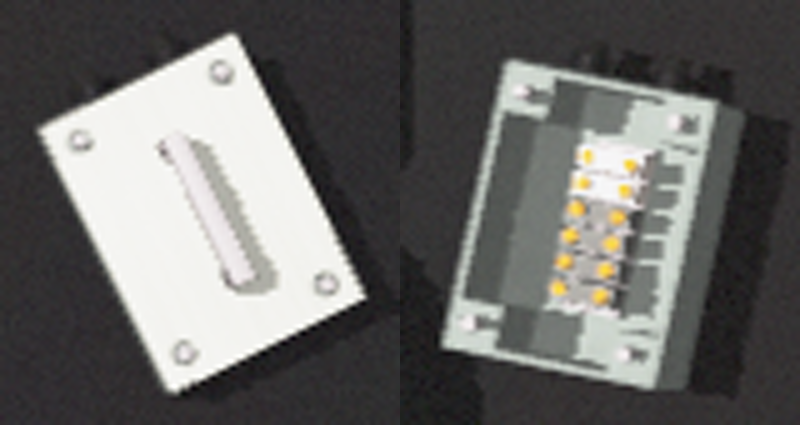

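The crop shows the silver plate with four pin tips in its holes (left: (80,141), (221,71), (326,284), (185,352)) and the open box with pins at about (521,91), (680,122), (470,323), (628,355). The choice is confirmed.

```bash
cat > m2.py <<'E'
from h import *
c=cap('top')
def f(nm,pts,x0,z):
    p=plane(c,(np.array(pts)+.5)/5-.5+[x0,180],z)[:,:2]*1000
    # order: +x-end a, +x-end b, -x-end a, -x-end b
    ax=p[0]+p[1]-p[2]-p[3]; print(nm,p.mean(0).round(1),'yaw',np.degrees(np.arctan2(ax[1],ax[0])).round(2),'len',np.linalg.norm(p[0]-p[2]).round(1),np.linalg.norm(p[1]-p[3]).round(1),'wid',np.linalg.norm(p[0]-p[1]).round(1),np.linalg.norm(p[2]-p[3]).round(1))
f('cover pins',[(80,141),(221,71),(185,352),(326,284)],273,.074)
f('cover corners',[(38,130),(237,33),(170,393),(367,297)],273,.065)
f('new pins',[(121,91),(280,122),(70,323),(228,355)],75,.074)
f('new corners',[(105,58),(318,102),(43,347),(257,388)],75,.06)
# bar ends
p=plane(c,(np.array([(172,135),(242,282)])+.5)/5-.5+[273,180],.106)[:,:2]*1000; print('bar',p.mean(0),np.linalg.norm(p[0]-p[1]),np.degrees(np.arctan2(*(p[0]-p[1])[::-1])))
j=plane(c,[(225,190),(225,228),(217,268)],.105)[:,:2]*1000; print('jars',j.round(0).tolist(), plane(c,[279,136],.04)[0].round(3))
R=r.sense()['ee_rot']; print('tool y',np.degrees(np.arctan2(R[1,1],R[0,1])))
E
python3 m2.py
```

```text
cover pins [ 531.7 -219.5] yaw 25.42 len 118.9 120.0 wid 79.9 79.0
cover corners [ 531.7 -220.2] yaw 25.51 len 149.4 149.8 wid 113.2 111.3
new pins [532.1 294.6] yaw -11.93 len 119.7 120.2 wid 82.4 81.5
new corners [532.6 295.8] yaw -11.52 len 150.5 148.7 wid 111.8 111.2
bar [ 531.34580159 -219.25307729] 80.2883541118735 24.527553035435425
jars [[612.0, -0.0], [517.0, 0.0], [419.0, 20.0]] [ 0.76  -0.136  0.04 ]
tool y 107.80290961541063
```

>>> {"fn": "servo_tool", "kwargs": {"targets": [[0.6,0.7,0,0.03,60],[1.5,1.6,0,0.06,60],[2.4,2.6,0,0.1,60],[3.3,3.6,0,0.134,60],[4.0,4.4,0,0.134,60]]}}

```text
time_s: 0.62
tcp_pos: [0.3123, -0.4611, 0.2394]
ee_rot: [[-0.902, -0.432, 0.0], [-0.432, 0.902, 0.0], [-0.0, 0.0, -1.0]]
wrist_force: [0.8, -0.2, 0.2]
gripper_width: 0.726
gripper_force: 0.0
```

>>> {"fn": "servo_tool", "kwargs": {"targets": [[0.8,0.9,0,0,60],[1.7,1.9,0,0,60],[2.6,2.9,0,0,60],[3.5,3.9,0,0,60],[4.2,4.6,0,0,60]]}}

```text
time_s: 1.03
tcp_pos: [0.4385, -0.3226, 0.2396]
ee_rot: [[-0.902, -0.432, 0.0], [-0.432, 0.902, 0.0], [-0.0, 0.0, -1.0]]
wrist_force: [0.8, -0.8, -0.2]
gripper_width: 0.688
gripper_force: 0.0
```

>>> {"fn": "servo_tool", "kwargs": {"targets": [[0.8,0.9,0,0,60],[1.6,1.8,0,0,60],[2.4,2.7,0,0,60],[3.0,3.4,0,0,60],[3.16,3.5,0,0,60]]}}

```text
time_s: 1.45
tcp_pos: [0.5343, -0.217, 0.2392]
ee_rot: [[-0.901, -0.434, 0.0], [-0.434, 0.901, 0.0], [-0.001, 0.0, -1.0]]
wrist_force: [0.7, -0.2, 0.6]
gripper_width: 0.693
gripper_force: 0.0
```

>>> {"fn": "servo_tool", "kwargs": {"targets": [[0,0,-0.4,0,60],[0,0,-0.8,0,60],[0,0,-1.2,0,60],[0,0,-1.5,0,60],[0,0,-1.5,0,60]]}}

```text
time_s: 1.87
tcp_pos: [0.5304, -0.22, 0.1922]
ee_rot: [[-0.903, -0.43, -0.005], [-0.43, 0.903, 0.001], [0.004, 0.003, -1.0]]
wrist_force: [-0.2, 0.8, 0.8]
gripper_width: 0.694
gripper_force: 0.0
```

```bash
python3 - <<'E'
from h import *
s=r.sense(); R=s['ee_rot']; print(s['time_s'],s['tcp_pos'],s['joints'],s['wrist_force'],np.degrees(np.arctan2(R[1,1],R[0,1])),s['gripper_width'])
E
```

```text
1.8667 [ 0.53040959 -0.21998804  0.19223094] [-6.38975952e+00  1.94460657e+01 -1.06435362e+01 -4.75658136e-02
 -6.01799104e+01 -5.81490913e+01] [-0.188305    0.83593686  0.82590952] 115.43707822156821 0.6943123419973593
```

>>> {"fn": "servo_tool", "kwargs": {"targets": [[0,0,-0.5,0,60],[0,0,-1.0,0,60],[0,0,-1.5,0,60],[0,0,-1.9,0,60],[0,0,-2.2,0,60]]}}

```text
time_s: 2.28
tcp_pos: [0.5317, -0.2203, 0.128]
ee_rot: [[-0.903, -0.43, -0.001], [-0.43, 0.903, -0.0], [0.0, 0.0, -1.0]]
wrist_force: [0.0, 0.5, 0.9]
gripper_width: 0.688
gripper_force: 0.0
```

>>> {"fn": "servo_tool", "kwargs": {"targets": [[0,0,-0.3,0,50],[0,0,-0.6,0,50],[0,0,-0.85,0,50],[0,0,-1.0,0,50],[0,0,-1.0,0,50]]}}

```text
time_s: 2.7
tcp_pos: [0.5314, -0.2199, 0.0975]
ee_rot: [[-0.903, -0.43, -0.002], [-0.43, 0.903, 0.0], [0.002, 0.001, -1.0]]
wrist_force: [0.4, 0.0, -0.1]
gripper_width: 0.577
gripper_force: 0.0
```

```bash
python3 - <<'E'
from h import *
s=r.sense(); print(s['tcp_pos'],s['wrist_force'])
c=cap('side'); t=cap('top')
cv2.imwrite('pics/g.png',np.hstack([cv2.resize(c['pixels'][150:250,262:392,::-1],None,fx=3,fy=3),cv2.resize(t['pixels'][175:275,265:375,::-1],None,fx=3,fy=3)]))
E
```

```text
[ 0.53141847 -0.21993638  0.09750506] [ 0.3934955   0.03476758 -0.13163487]
```

View pics/g.png

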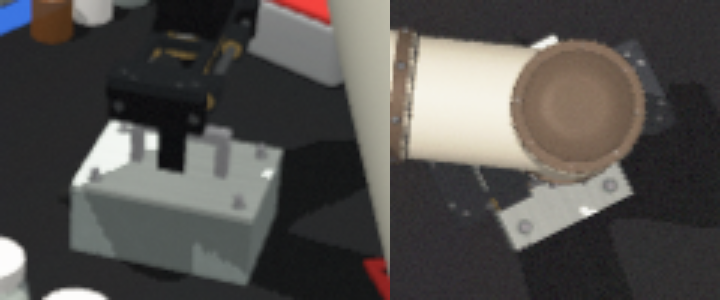

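The side crop shows a finger at (172,148) standing between the handle posts at (137,145) and (222,155), with the bar between the fingers. Closing now.

>>> {"fn": "servo_tool", "kwargs": {"targets": [[0,0,0,0,30],[0,0,0,0,15],[0,0,0,0,0],[0,0,0,0,0],[0,0,0,0,0]]}}

```text
time_s: 3.22
tcp_pos: [0.5321, -0.22, 0.0988]
ee_rot: [[-0.903, -0.43, 0.0], [-0.43, 0.903, -0.0], [-0.0, -0.0, -1.0]]
wrist_force: [0.4, 0.2, -0.0]
gripper_width: 0.281
gripper_force: 0.0
```

>>> {"fn": "servo_tool", "kwargs": {"targets": [[0,0,0,0,0],[0,0,0,0,0],[0,0,0,0,0],[0,0,0,0,0],[0,0,0,0,0]]}}

```text
time_s: 3.63
tcp_pos: [0.532, -0.2201, 0.0987]
ee_rot: [[-0.903, -0.43, 0.0], [-0.43, 0.903, -0.0], [-0.0, -0.0, -1.0]]
wrist_force: [0.3, 0.1, 1.1]
gripper_width: 0.134
gripper_force: 30.0
```

>>> {"fn": "servo_tool", "kwargs": {"targets": [[0,0,0.1,0,0],[0,0,0.3,0,0],[0,0,0.5,0,0],[0,0,0.8,0,0],[0,0,1.1,0,0]]}}

```text
time_s: 4.05
tcp_pos: [0.5319, -0.22, 0.1324]
ee_rot: [[-0.903, -0.43, -0.0], [-0.43, 0.903, 0.0], [0.0, 0.0, -1.0]]
wrist_force: [-0.3, -0.3, -2.4]
gripper_width: 0.137
gripper_force: 30.0
```

>>> {"fn": "servo_tool", "kwargs": {"targets": [[0,0,0.5,0,0],[0,0,1.0,0,0],[0,0,1.6,0,0],[0,0,2.1,0,0],[0,0,2.4,0,0]]}}

```text
time_s: 4.47
tcp_pos: [0.5328, -0.2203, 0.2065]
ee_rot: [[-0.903, -0.431, 0.004], [-0.431, 0.903, -0.001], [-0.003, -0.003, -1.0]]
wrist_force: [1.0, 0.4, -1.9]
gripper_width: 0.135
gripper_force: 30.0
```

```bash
python3 - <<'E'
from h import *
s=r.sense(); print(s['time_s'],s['tcp_pos'],s['wrist_force'],s['moment'],s['gripper_width'],s['gripper_force'],s['joints'])
c=cap('side'); 
cv2.imwrite('pics/l.png',cv2.resize(c['pixels'][100:260,202:402,::-1],None,fx=3,fy=3))
E
```

```text
4.4667 [ 0.53280207 -0.22029242  0.2065421 ] [ 1.04179296  0.43953921 -1.90606049] [ 0.00446686 -0.03124848  0.00296306] 0.13545473041985182 30.00009309500456 [-6.35605316e+00  1.87047167e+01 -9.56091748e+00  3.45980580e-02
 -6.14957346e+01 -5.81591302e+01]
```

View pics/l.png

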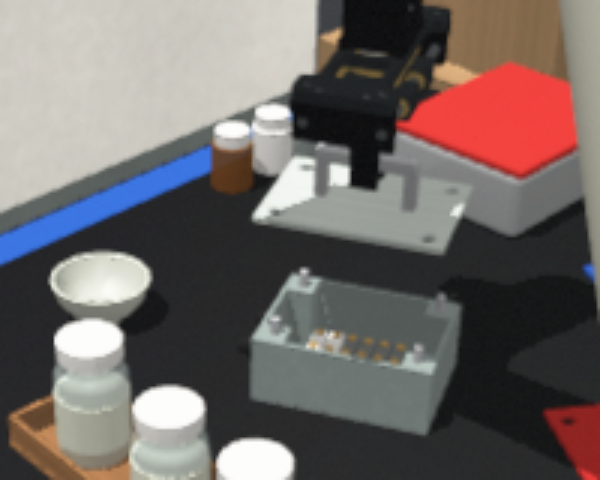

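The cover hangs level in the gripper at (365,205), clear of the old box's pins at (300,275). Carrying it +y with the turn.

>>> {"fn": "servo_tool", "kwargs": {"targets": [[0,0.3,0,-0.03,0],[0,0.9,0,-0.08,0],[0,1.7,0,-0.13,0],[0,2.6,0,-0.18,0],[0,3.5,0,-0.23,0]]}}

```text
time_s: 4.93
tcp_pos: [0.5313, -0.1142, 0.203]
ee_rot: [[-0.978, -0.21, -0.001], [-0.21, 0.978, 0.0], [0.001, 0.0, -1.0]]
wrist_force: [1.3, 0.7, -1.4]
gripper_width: 0.133
gripper_force: 30.0
```

>>> {"fn": "servo_tool", "kwargs": {"targets": [[0,0.9,0,-0.05,0],[0,1.8,0,-0.1,0],[0,2.7,0,-0.15,0],[0,3.6,0,-0.2,0],[0,4.5,0,-0.25,0]]}}

```text
time_s: 5.35
tcp_pos: [0.5313, 0.0213, 0.2032]
ee_rot: [[-0.999, 0.038, -0.001], [0.038, 0.999, 0.0], [0.001, 0.0, -1.0]]
wrist_force: [1.3, -0.5, -2.9]
gripper_width: 0.135
gripper_force: 30.0
```

>>> {"fn": "servo_tool", "kwargs": {"targets": [[0,0.9,0,-0.05,0],[0,1.8,0,-0.1,0],[0,2.7,0,-0.15,0],[0,3.6,0,-0.17,0],[0,4.5,0,-0.17,0]]}}

```text
time_s: 5.77
tcp_pos: [0.5313, 0.1562, 0.2032]
ee_rot: [[-0.979, 0.205, -0.001], [0.205, 0.979, -0.0], [0.001, -0.0, -1.0]]
wrist_force: [1.5, 0.0, -2.0]
gripper_width: 0.13
gripper_force: 30.0
```

>>> {"fn": "servo_tool", "kwargs": {"targets": [[0,0.9,0,0,0],[0,1.8,0,0,0],[0,2.6,0,0,0],[0,3.3,0,0,0],[0,3.9,0,0,0]]}}

```text
time_s: 6.18
tcp_pos: [0.5315, 0.2734, 0.2029]
ee_rot: [[-0.979, 0.203, -0.001], [0.203, 0.979, -0.0], [0.001, -0.001, -1.0]]
wrist_force: [0.3, 0.2, -1.9]
gripper_width: 0.135
gripper_force: 30.0
```

>>> {"fn": "servo_tool", "kwargs": {"targets": [[0,0.4,0,0,0],[0,0.67,0,0,0],[0,0.77,0,0,0],[0,0.77,0,0,0],[0,0.77,0,0,0]]}}

```text
time_s: 6.6
tcp_pos: [0.5319, 0.2943, 0.2034]
ee_rot: [[-0.979, 0.204, -0.001], [0.204, 0.979, -0.001], [0.0, -0.001, -1.0]]
wrist_force: [-1.0, 0.6, -2.3]
gripper_width: 0.131
gripper_force: 30.0
```

```bash
python3 - <<'E'
from h import *
s=r.sense(); R=s['ee_rot']; print(s['time_s'],s['tcp_pos'],s['wrist_force'],s['gripper_width'],s['gripper_force'],s['joints'],np.degrees(np.arctan2(R[1,1],R[0,1])))
c=cap('side'); t=cap('top')
a=cv2.resize(c['pixels'][200:380,62:242,::-1],None,fx=2.2,fy=2.2); b=cv2.resize(t['pixels'][170:270,70:170,::-1],(a.shape[0],a.shape[0]))
cv2.imwrite('pics/o.png',np.hstack([a,b]))
E
```

```text
6.6 [0.53185634 0.29430158 0.20343248] [-1.00954635  0.55252982 -2.34773367] 0.13068304091368524 29.999979520216584 [ 4.41996191e+01  2.19325801e+01 -5.10205569e+00 -3.16250881e-05
 -6.30125085e+01 -1.45994506e+02] 78.20510757943137
```

View pics/o.png

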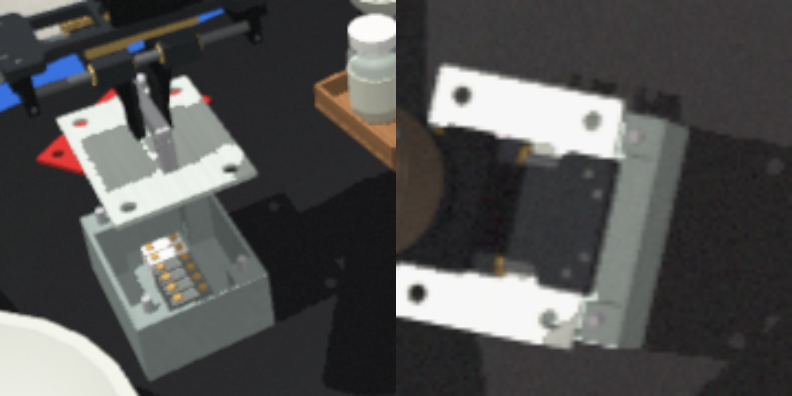

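The cover is above the box in both views. Its four holes in the top view (right half) are at (461,95), (592,120), (417,293) and (548,318). Checking its pose from these.

```bash
cat > k.py <<'E'
from h import *
import sys
def k(c,pts,s,off,z):
    p=plane(c,(np.array(pts)+.5)/s-.5+off,z)[:,:2]*1000
    ax=p[0]+p[1]-p[2]-p[3]; print(p.mean(0).round(1),'yaw',np.degrees(np.arctan2(ax[1],ax[0])).round(2),[np.linalg.norm(p[i]-p[j]).round(1) for i,j in((0,2),(1,3),(0,1),(2,3))])
E
python3 - <<'E'
from k import *
k(cap('top'),[(65,95),(196,120),(21,293),(152,318)],3.96,[70,170],.168)
E
```

```text
[532.3 295.2] yaw -11.87 [np.float64(120.1), np.float64(120.0), np.float64(79.8), np.float64(79.2)]
```

>>> {"fn": "servo_tool", "kwargs": {"targets": [[0,0,-0.3,0,0],[0,0,-0.7,0,0],[0,0,-1.1,0,0],[0,0,-1.5,0,0],[0,0,-1.8,0,0]]}}

```text
time_s: 7.17
tcp_pos: [0.5314, 0.2943, 0.1479]
ee_rot: [[-0.979, 0.205, -0.002], [0.205, 0.979, -0.001], [0.001, -0.001, -1.0]]
wrist_force: [0.8, -0.6, -2.0]
gripper_width: 0.136
gripper_force: 30.0
```

>>> {"fn": "servo_tool", "kwargs": {"targets": [[0,0,-0.25,0,0],[0,0,-0.45,0,0],[0,0,-0.6,0,0],[0,0,-0.7,0,0],[0,0,-0.75,0,0]]}}

```text
time_s: 7.58
tcp_pos: [0.532, 0.2951, 0.1268]
ee_rot: [[-0.979, 0.204, -0.0], [0.204, 0.979, -0.0], [0.0, -0.0, -1.0]]
wrist_force: [-0.3, -0.7, -2.3]
gripper_width: 0.131
gripper_force: 30.0
```

>>> {"fn": "servo_tool", "kwargs": {"targets": [[0,0,0,0,0],[0,0,0,0,0],[0,0,0,0,0],[0,0,0,0,0],[0,0,0,0,0]]}}

```text
time_s: 8.0
tcp_pos: [0.532, 0.2952, 0.1274]
ee_rot: [[-0.979, 0.204, 0.0], [0.204, 0.979, 0.0], [-0.0, 0.001, -1.0]]
wrist_force: [-0.2, 0.6, -1.9]
gripper_width: 0.132
gripper_force: 30.0
```

```bash
python3 - <<'E'
from h import *
s=r.sense(); R=s['ee_rot']; print(s['time_s'],s['tcp_pos'],s['wrist_force'],s['gripper_width'],s['gripper_force'],np.degrees(np.arctan2(R[1,1],R[0,1])))
c=cap('side'); t=cap('top')
a=cv2.resize(c['pixels'][200:380,62:242,::-1],(396,396)); b=cv2.resize(t['pixels'][180:280,70:170,::-1],(396,396))
cv2.imwrite('pics/e.png',np.hstack([a,b]))
E
```

```text
8.0 [0.53204578 0.2951562  0.12738733] [-0.17129518  0.5703482  -1.88060961] 0.13166801164117167 30.00006283633411 78.24153652562255
```

View pics/e.png

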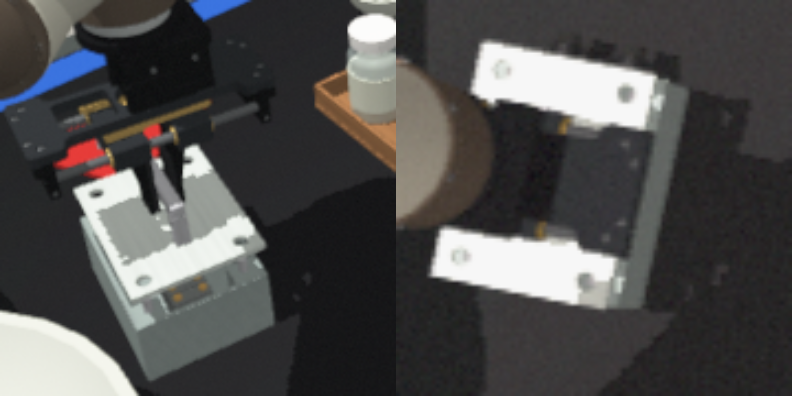

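Level cover just above the box; the top view shows the pins through the holes at (501,69) and (460,256). The underside is about 14 mm above the tips, so I'll lower it 3 mm, check, and hand in.

>>> {"fn": "servo_tool", "kwargs": {"targets": [[0,0,-0.05,0,0],[0,0,-0.1,0,0],[0,0,-0.1,0,0],[0,0,-0.1,0,0],[0,0,-0.1,0,0]]}}

```text
time_s: 8.52
tcp_pos: [0.532, 0.2951, 0.124]
ee_rot: [[-0.979, 0.204, -0.0], [0.204, 0.979, -0.0], [0.0, -0.0, -1.0]]
wrist_force: [-0.7, 0.9, -2.4]
gripper_width: 0.133
gripper_force: 30.0
```

```bash
python3 - <<'E'
from k import *
s=r.sense(); print(s['tcp_pos'],s['wrist_force'],s['gripper_force'])
k(cap('top'),[(105,69),(229,93),(64,256),(190,281)],3.96,[70,180],.091)
r.finish_job()
E
```

```text
[0.53196574 0.29506324 0.1239827 ] [-0.68085249  0.88047193 -2.43951503] 30.00006342306733
[532.2 296.4] yaw -11.46 [np.float64(120.2), np.float64(120.5), np.float64(80.1), np.float64(81.0)]
the job is handed in; nothing more can be done
```

The job is handed in: the gripper is holding the cover level over the open box, about 11 mm above the pin tips and centred to within about 2 mm by the camera measurements; no verdict came back.

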